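# Send the nest slide home and open the press's air valve fully

## Task

Make the bench press ready for its stroke: push the slide that carries the blank in under the ram until it is fully home against its stop, and only then push the lever of the hand air valve away from you, past its first detent and all the way to its second stop, so that the press gets full air. Only push: lift nothing, leave the blank seated in its nest, and do not disturb the tray, spare blank, wrench and oil bottle standing about.

Things in the scene. Friction and masses are not known exactly. Their poses are not given: they have to be found in the camera images.
- press: Blue bench air press, fixed. Origin on the bench top below the ram's axis; x from the operator's side to the column (87 mm behind the ram), z up. Foot 140 mm wide, from 100 mm before to 125 mm behind the origin. Head 62 mm wide, reaches 35 mm before the ram's axis, begins 175 mm above the bench; column and air cylinder up to 385 mm. The stamp under the ram ends 106 mm above the bench.
- slide (a joint): Travel of the nest slide along the press's x axis, m: 0 = pulled out (start), 0.070 = fully home against its rigid stop, nest centre under the ram. Sliding friction about 3 N, no spring: it stays where it is left.
- push_plate (a point): Centre of the operator-side face of the upright steel push plate at the slide's front end; moves with the slide. Plate 56 mm wide, 6 mm thick, from 42 to 98 mm above the bench (this point at 76 mm), overhanging in front of the press's foot; pushed along the press's x axis. Its face is 220 mm before the ram's axis when the slide is out, 150 mm when home.
- nest (a point): Centre of the floor of the nest on the slide, 54 mm above the bench; moves with the slide. The nest is a pocket of 42 x 32 mm with aluminium walls 10 mm high and 10 mm thick. Its centre lies 150 mm behind the push plate's face.
- blank_centre (a point): Centre of the loose aluminium blank that lies in the nest: 40 x 30 mm, 25 mm high (block of 18 mm with a round boss of 22 mm diameter on top), about 80 g; the point is half-way up, 12.5 mm above its underside; its z axis is up. It rides along in the nest.
- valve: Hand lever air valve, fixed to the bench left or right of the press. Origin on the bench under the middle of its foot (124 x 70 x 8 mm); x = direction in which the lever is pushed to open, z up. Body 90 x 46 mm, 58 mm high; an upright quadrant plate with three detent holes, along x, 11 to 15 mm to the lever's +y side, is 87 mm high. Lever's pivot: level axis along y, 45 mm above the origin.
- valve_lever (a joint): Angle of the valve lever, rad: 0 = shut, leaning 0.6 rad to the valve's -x (towards the operator); 0.6 = first detent, upright (slow fill); 1.2 = second stop, rigid, leaning 0.6 rad to +x (full air). A spring plunger draws it into the nearest of the three; the humps between are at about 0.3 and 0.9 rad, and passing either takes about 7 N (more for an instant if struck fast).
- lever_knob (a point): Centre of the black ball knob, 25 mm diameter, at the end of the valve lever, 100 mm from the pivot; the lever is a steel rod of 10 mm diameter. The knob is 128 mm above the bench at 0 and at 1.2 rad, 145 mm when upright, and travels 113 mm along the valve's x axis from shut to the second stop.
- tray: Black open parts tray, 150 x 110 mm, 28 mm high, with four blanks in it, fixed to the bench on the other side of the press from the valve. Origin under its centre. A bystander.
- spare_centre (a point): Centre (half-way up) of a loose spare blank standing on the bench, same shape as the one in the nest. A bystander.
- wrench_grip (a point): Grip of a loose steel wrench, 160 mm long and 8 mm thick, lying on the bench near the robot. A bystander.
- oil: Loose white oil bottle with a black cap, 52 mm diameter, 140 mm high, standing on the bench to one side. Origin under its centre. A bystander.
Not all that is in view belongs to the job. Several things look just like the valve: the one meant starts nearest to the robot's base. Leave any orange look-alike of the part that bears blank_centre alone.

How it is judged (in metres and radians):
On the way, in this order (a step that is already met when the one before it is completed fails the run):
1. the slide is fully home while the valve is still shut (value of joint slide above 0.067 m and value of joint valve_lever below 0.3 rad), for 0.2 s.
2. the lever is at its second stop with the slide still home (value of joint slide above 0.067 m and value of joint valve_lever above 1.12 rad), for 0.2 s.
At the end, for the whole second after the job is handed in: The slide is home to within 3 mm of its stop, the lever is within 0.08 rad of its second stop, both at rest, and the blank sits in its nest (within 6 mm of the nest's centre, on its floor, upright) (all of step 2 and velocity of joint slide below 0.01 m/s and velocity of joint valve_lever between -0.05 and 0.05 rad/s and horizontal distance between blank_centre and nest below 0.006 m and z of blank_centre in the frame of nest below 0.018 m and angle between blank_centre's own z axis and vertical below 0.12 rad); the robot touches nothing.
It fails at once if the valve was opened (lever beyond 0.3 rad) before the slide was home (value of joint valve_lever above 0.3 rad and value of joint slide below 0.065 m).
It fails at once if the blank was lifted, tipped or knocked out of its nest (not (z of blank_centre in the frame of nest below 0.02 m and horizontal distance between blank_centre and nest below 0.01 m and angle between blank_centre's own z axis and vertical below 0.3 rad)).
It fails at once if a bystander (spare blank, wrench or oil bottle) was moved by more than 15 mm, lifted or tipped (distance of any of spare_centre, wrench_grip, oil from where it was at the start of the episode above 0.015 m or angle between oil's own z axis and vertical above 0.3 rad).
It fails at once if the tray was pushed or pressed hard (contact force between tray and anything else above 8 N).
It also fails if it takes over 48 s, if anything falls off the work surface, if the arm or the gripper's body presses on something with over 40 N, if the wrist force passes 120 N, or if a joint passes its speed limit or range.

## Robot

A 6-joint arm with a two-finger parallel gripper is mounted at the origin on the work surface. World frame = base frame: x ahead of the robot, y to its left, z up, the work surface at z = 0. Lengths are in mm, angles in rad, forces in N, time in s.
With the tool pointing down it reaches from about 350 to 775 mm from the base axis. Payload 5.5 kg.
Tool frame: the origin (TCP) lies at the very end of the fingers, on their centre line; the grasp point (between the pads) lies ctrl.tcp_to_grasp behind it (ctrl.tcp_to_grasp is the distance from the TCP to the grasp point, in mm); z points along the fingers, x is the direction in which the jaws open and shut, and the axes are right-handed (so a half turn about z gives the same grasp; the last joint's range is limited). The gripper opens to 85 mm and grips with 20 to 120 N. Pads are 22 mm wide; open, the fingers measure 114 mm over their backs; the gripper's body (76 mm by 85 mm) begins 54 mm behind the grasp point. The pads swing forward as they close: fully open they stand 13 mm farther back than shut.
Start: joints at [1.166, 0.313, 0.046, 1.304, 0, 1.431], TCP at [150.51, 554.994, 231.323] pointing down, gripper open.
Joint ranges: [-2.76, 2.76], [-0.86, 1.69], [-1.03, 1.26], [-2.2, 2.34], [-1.47, 1.5], [-3.14, 3.14]. Speed limits (rad/s): [2.57, 2.57, 3.14, 3.14, 3.14, 3.14].

## Interface

Orientations are given as a unit quaternion [x, y, z, w].
In Python, from rig import ctrl, cams gives the robot as it stands.
- The arm moves only by the tool servo_tool, never from a script. Its argument "plan" is a list of rows, each a list of 7 numbers: the shift along the tool's x, y, z in cm, then the turn, a rotation vector about the tool's x, y, z in rad, then the opening, from -1 (shut) to 1 (fully open). A call has 1 to 12 rows; each row is the pose to reach, as a shift and turn from the pose commanded when the call began, along the tool's axes at that moment; what a row does not reach only later rows make up. A row lasts 1/12 s, in which the tool goes at most 41.7 mm and 7.16 degrees, less where a joint would pass 70% of its speed; a pose out of reach is approached as far as the arm can. A call with a gripper value outside its range is refused whole. The fingers move at their own pace and stop on an object; the grip force is fixed at half the most. Time passes only in rows, so rows that repeat a pose let the fingers close. It gives the time, the measured TCP pose, the force and the opening at its end, in the units of the state.
- ctrl.sense(): the state, without advancing time (a new reading comes with each control period).
- cams.capture(name): name is "scene" or "top"; returns the picture (400x640x3 uint8, red, green, blue); there is no depth.
- cams.calibration(name): a dict with "fx", "fy", "cx", "cy" (pixels), "k1" (the pictures are not rectified: a ray, as slopes to the right and down, at radius r is drawn at 1 + k1 r^2 times it, then the intrinsics apply), "extrinsics" (4x4, takes a point from world to camera coordinates). Camera axes: x right, y up, looking along -z (the intrinsics and any distortion apply to the point x, -y, -z); pixel columns grow to the right and rows downward; lengths in mm; the calibration is good to about 2 mm. A picture is of the moment at which its call begins. calibration takes no time and is no camera call.
- ctrl.close_job(): hands the job in, once; it reports no verdict.
The state is a dict: "t": time; "q": joint angles; "qd": joint speeds; "joint_torque": joint torques, N m; "tcp_pos": TCP position; "tcp_rot": TCP orientation; "wrist_force": force on the tool from outside, world axes, zero at the start; "moment": the same for the moment, N m; "gripper_width": finger opening in mm.
Only numpy, scipy, OpenCV 4.12 (cv2) and the standard library are available. Lean on these libraries where they do the work, as an engineer would, in place of code of your own. Each camera call takes 0.05 s, during which the arm holds its last target. There are 200 camera calls.

## Working session

There is one attempt and no reset: what is moved stays moved. The work goes in short steps, Python scripts to look and compute and a tool call to move; the robot and the scene stay as the last step left them, time stands still between calls to the robot, and variables do not carry over. Pictures are saved under pics/ and viewed, about 8 in all and at most 12, crops included, and the job is handed in when it is done.

Besides the shell and the picture viewer there is one more tool, called after "Request:" as a command line: name --pt "numbers of a row" for each row, then --argument value for the rest. servo_tool: Moves the arm, as the interface text tells. Its arguments: {"type":"object","properties":{"plan":{"type":"array"}},"required":["plan"]}

```bash
ls; mkdir -p pics
cat > h.py <<'E'
import numpy as np, cv2
from rig import ctrl, cams
def ray(cam,u,v):
    c=cams.calibration(cam);E=np.array(c["extrinsics"])
    d=np.array([(u-c["cx"])/c["fx"],(v-c["cy"])/c["fy"]]);s=d.copy()
    for _ in range(20): s=d/(1+c["k1"]*(s@s))
    R=E[:3,:3];o=-R.T@E[:3,3];return o,R.T@np.array([s[0],-s[1],-1])
def onz(cam,u,v,z):
    o,d=ray(cam,u,v);return (o+d*(z-o[2])/d[2]).round(1)
def proj(cam,p):
    c=cams.calibration(cam);q=(np.array(c["extrinsics"])@[*p,1])[:3]
    s=np.array([q[0],-q[1]])/-q[2];s=s*(1+c["k1"]*(s@s));return (s*[c["fx"],c["fy"]]+[c["cx"],c["cy"]]).round(1)
def snap(cam,name):
    im=np.array(cams.capture(cam));cv2.imwrite(f"pics/{name}.png",im[:,:,::-1]);return im
E
python3 - <<'E'
from h import *
snap("scene","s0");snap("top","t0")
for n in("scene","top"):
    o,_=ray(n,320,200);print(n,o.round(0),onz(n,320,200,0))
print(ctrl.sense(),ctrl.tcp_to_grasp)
E
```

```text
pics
scene [ 718. -579.  956.] [482.8 107.2   0. ]
top [ 410.   36. 1316.] [516.4  39.7   0. ]
{'t': 0.1, 'q': array([ 1.16640501e+00,  3.13933984e-01,  4.51116062e-02,  1.30360387e+00,
       -2.77704964e-05,  1.43122244e+00]), 'qd': array([ 0.00146246, -0.00160761,  0.00244716, -0.00039296, -0.00154032,
        0.00171088]), 'joint_torque': array([ 3.40754967e-03, -4.81724524e+01,  2.99244726e+01,  1.27212267e-02,
       -1.34988368e-04,  2.00533968e-06]), 'tcp_pos': array([150.32120493, 554.53842146, 230.50087885]), 'tcp_rot': array([ 7.94270801e-01,  6.07563355e-01, -7.03070549e-04,  4.12367825e-04]), 'wrist_force': array([ 0.17975725, -0.62811454, -0.12066545]), 'moment': array([ 0.04372551, -0.00518035,  0.01788665]), 'gripper_width': 85.51986117230419} 18.700000000000003
```

View pics/s0.png

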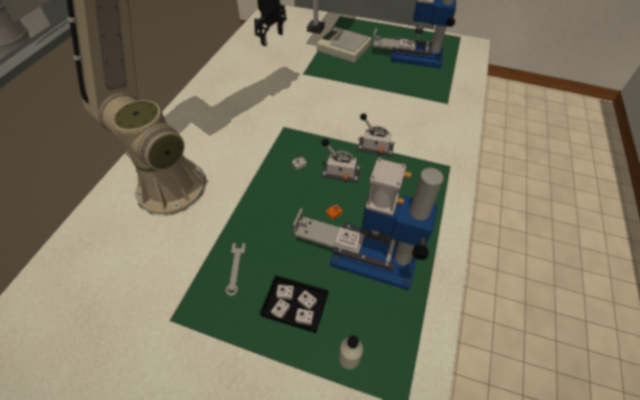

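View pics/t0.png

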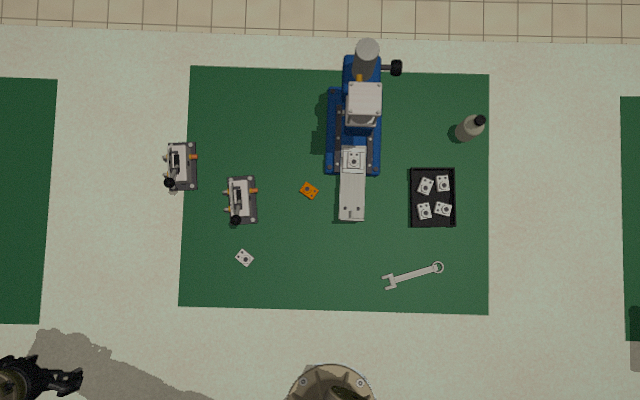

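The scene view shows the robot base at (170,180), the press at (390,220) with its slide plate at (300,220), and valve look-alikes at (340,165) and (376,138). The top view shows the slide's front end at (351,220), the nest at (353,160), valves at (243,200) and (181,165), a spare at (244,257), an orange decoy at (309,190), the tray at (432,197), the wrench at (413,275) and the oil bottle at (470,127).

Valve candidates (top view): (243,200) is nearer the base (333,390), (181,165) is farther. I choose (243,200) and check it in a close crop.

Run:
```python
from h import *
t=cv2.imread("pics/t0.png");s=cv2.imread("pics/s0.png")
a=cv2.resize(t[130:280,210:390],None,fx=4,fy=4,interpolation=cv2.INTER_CUBIC)
cv2.imwrite("pics/tc.png",a)
b=cv2.resize(s[125:290,280:440],None,fx=3.6,fy=3.6,interpolation=cv2.INTER_CUBIC)
cv2.imwrite("pics/sc.png",b)
for n,u,v,z in[("valveA",243,200,30),("knobA",235,220,128),("valveB",181,165,30),("knobB",169,182,128),("plateL",340,220,98),("plateR",363,220,98),("boss",354,161,79),("press head top?",365,85,175),("spare",244,257,25),("wrench",413,275,8),("orange",309,190,25)]:
    print(n,onz("top",u,v,z))
```

```text
valveA [508.3 232.3  30. ]
knobA [454.1 233.7 128. ]
valveB [591.8 390.7  30. ]
knobB [537.5 389.2 128. ]
plateL [462.4  -9.4  98. ]
plateR [464.  -63.9  98. ]
boss [607.6 -40.3  79. ]
press head top? [766.7 -55.  175. ]
spare [366.6 224.4  25. ]
wrench [ 333.2 -200.3    8. ]
orange [538.9  68.1  25. ]
```

View pics/tc.png

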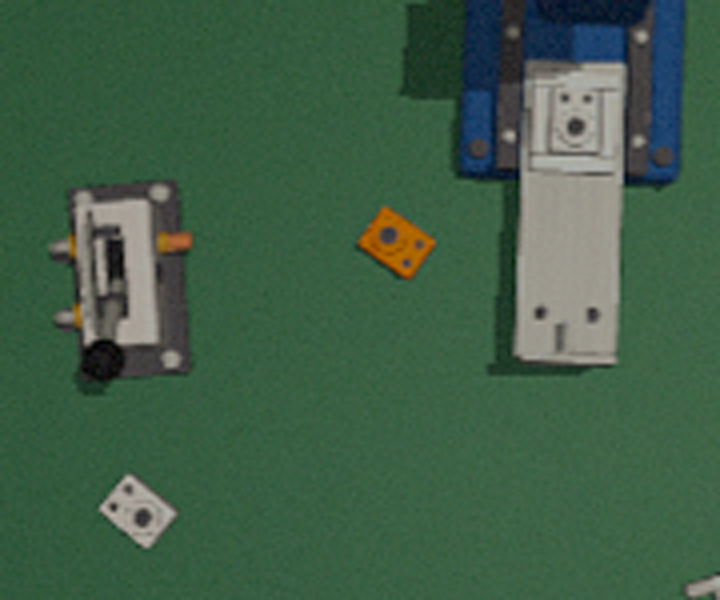

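View pics/sc.png

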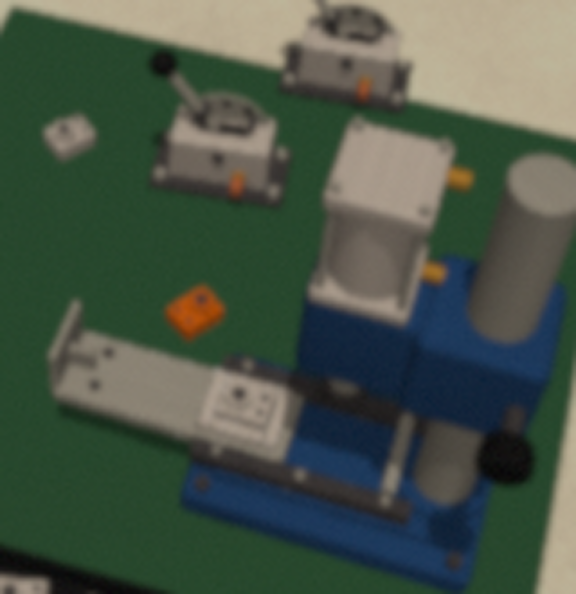

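The crop confirms the near valve: knob at crop (102,360), foot upright, quadrant on its left. The push plate's front edge runs from crop (515,358) to (615,362), and the nest holds the grey blank. The orange decoy stays alone.

Run:
```python
from h import *
f=lambda u,v,z:onz("top",210+u/4-.4,130+v/4-.4,z)
print("slide L",f(515,350,54),f(525,75,54)," R",f(616,350,54),f(627,75,54))
print("plate",f(515,358,98),f(615,362,98),"boss",f(576,126,79))
print("foot edges",f(68,185,8),f(175,180,8),f(188,372,8),f(82,378,8))
g=lambda u,v,z:onz("scene",280+u/3.6-.4,125+v/3.6-.4,z)
print("knob top",f(102,358,128),"scene",g(163,64,128))
print("scene plate top corners",g(78,302,98),g(52,352,98))
```

```text
slide L [471.3  -6.8  54. ] [642.3  -8.4  54. ]  R [473.1 -68.8  54. ] [644.2 -71.7  54. ]
plate [464.4  -5.4  98. ] [463.8 -64.7  98. ] boss [607.3 -39.3  79. ]
foot edges [570.6 279.9   8. ] [575.9 212.    8. ] [453.5 198.8   8. ] [447.8 265.6   8. ]
knob top [456.2 233.6 128. ] scene [455.5 234.1 128. ]
scene plate top corners [466.8  -8.5  98. ] [464.6 -58.7  98. ]
```

Press yaw is about -0.01 and the plate face centre about (465,-36). Valve yaw is about 0.11 and the knob about (456,234). I'm moving to in front of the push plate, high, with the fingers shut.

Request:
servo_tool --pt "-4 3.4 0 0 0 -0.1 -1" --pt "-8 6.7 0 0 0 -0.2 -1" --pt "-12 10.1 0 0 0 -0.25 -1" --pt "-16 13.5 0 0 0 -0.25 -1" --pt "-20 16.8 0 0 0 -0.25 -1" --pt "-24 20.2 0 0 0 -0.25 -1" --pt "-28 23.5 0 0 0 -0.25 -1" --pt "-32 26.9 0 0 0 -0.25 -1" --pt "-36 30.3 0 0 0 -0.25 -1" --pt "-40 33.6 0 0 0 -0.25 -1" --pt "-44 37 0 0 0 -0.25 -1" --pt "-48 40.4 0 0 0 -0.25 -1"

```text
t: 1.1
tcp_pos: [361.0, 99.5, 231.3]
tcp_rot: [0.712, 0.702, 0.0, 0.0]
wrist_force: [1.9, 0.6, 0.7]
gripper_width: -0.2
```

Request:
servo_tool --pt "0 0 0 0 0 0 -1" --pt "0 0 0 0 0 0 -1" --pt "0 0 0 0 0 0 -1"

```text
t: 1.35
tcp_pos: [360.6, 101.2, 231.0]
tcp_rot: [0.713, 0.701, -0.0, -0.001]
wrist_force: [0.1, 0.1, 0.4]
gripper_width: -0.1
```

Request:
servo_tool --pt "-4 2 0 0 0 0 -1" --pt "-8 4 0 0 0 0 -1" --pt "-12 5.6 0 0 0 0 -1" --pt "-13.6 6.6 0 0 0 0 -1" --pt "-13.6 6.6 3.5 0 0 0 -1" --pt "-13.6 6.6 7 0 0 0 -1" --pt "-13.6 6.6 10.5 0 0 0 -1" --pt "-13.6 6.6 13.5 0 0 0 -1" --pt "-13.6 6.6 16 0 0 0 -1" --pt "-13.6 6.6 16.7 0 0 0 -1" --pt "-13.6 6.6 16.7 0 0 0 -1" --pt "-13.6 6.6 16.7 0 0 0 -1"

```text
t: 2.35
tcp_pos: [425.2, -34.3, 64.9]
tcp_rot: [0.711, 0.703, 0.0, -0.0]
wrist_force: [0.2, 0.1, 0.3]
gripper_width: -0.2
```

Run:
```python
from h import *
t=snap("top","t1")[:,:,::-1];s=snap("scene","s1")[:,:,::-1]
a=cv2.resize(t[130:280,270:420],(480,480),interpolation=cv2.INTER_CUBIC)
b=cv2.resize(s[150:300,240:340],(320,480),interpolation=cv2.INTER_CUBIC)
cv2.imwrite("pics/c1.png",np.hstack([a,b]))
```

```text
(no output)
```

View pics/c1.png

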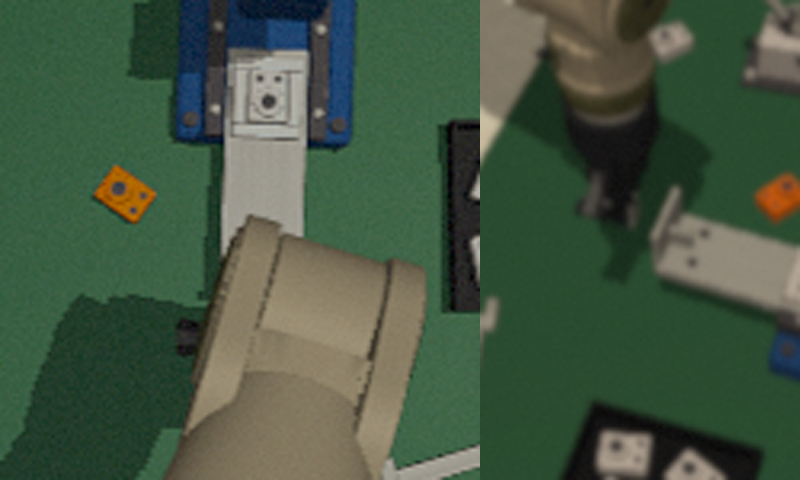

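The fingers stand square in front of the push plate (scene crop (610,205), plate at (665,215)), and the blank sits in its nest at (268,100). I'm pushing gently.

Request:
servo_tool --pt "0 1.2 0 0 0 0 -1" --pt "0 2 0 0 0 0 -1" --pt "0 2.4 0 0 0 0 -1" --pt "0 2.8 0 0 0 0 -1" --pt "0 3.2 0 0 0 0 -1" --pt "0 3.7 0 0 0 0 -1" --pt "0 4.3 0 0 0 0 -1" --pt "0 4.9 0 0 0 0 -1" --pt "0 5.5 0 0 0 0 -1" --pt "0 6.1 0 0 0 0 -1" --pt "0 6.5 0 0 0 0 -1" --pt "0 6.5 0 0 0 0 -1"

```text
t: 3.45
tcp_pos: [491.5, -36.6, 64.2]
tcp_rot: [0.712, 0.702, 0.001, 0.001]
wrist_force: [-0.3, 0.5, -0.3]
gripper_width: 0.1
```

Request:
servo_tool --pt "0 0.4 0 0 0 0 -1" --pt "0 0.8 0 0 0 0 -1" --pt "0 1.2 0 0 0 0 -1" --pt "0 1.6 0 0 0 0 -1" --pt "0 2 0 0 0 0 -1" --pt "0 2.3 0 0 0 0 -1" --pt "0 2.5 0 0 0 0 -1"

```text
t: 4.03
tcp_pos: [515.4, -36.8, 64.2]
tcp_rot: [0.712, 0.702, 0.0, -0.0]
wrist_force: [-3.6, 0.0, 0.1]
gripper_width: 0.2
```

Request:
servo_tool --pt "0 0.15 0 0 0 0 -1" --pt "0 0.3 0 0 0 0 -1" --pt "0 0.45 0 0 0 0 -1"

```text
t: 4.28
tcp_pos: [519.4, -36.9, 64.2]
tcp_rot: [0.712, 0.702, -0.0, -0.0]
wrist_force: [-4.0, -0.9, 0.2]
gripper_width: -0.1
```

Request:
servo_tool --pt "0 0.15 0 0 0 0 -1" --pt "0 0.3 0 0 0 0 -1" --pt "0 0.3 0 0 0 0 -1"

```text
t: 4.53
tcp_pos: [522.3, -36.9, 64.1]
tcp_rot: [0.712, 0.702, -0.0, -0.0]
wrist_force: [-3.9, -0.4, -1.3]
gripper_width: -0.1
```

Request:
servo_tool --pt "0 0.15 0 0 0 0 -1" --pt "0 0.3 0 0 0 0 -1" --pt "0 0.3 0 0 0 0 -1"

```text
t: 4.78
tcp_pos: [522.2, -36.9, 64.1]
tcp_rot: [0.712, 0.702, -0.002, -0.002]
wrist_force: [-12.1, -1.4, 7.5]
gripper_width: -0.0
```

The tool stopped at 522 mm while its command went on, and the force rose to 12 N, so the slide is at its stop. I'm backing off, then rising and checking.

Request:
servo_tool --pt "0 0.1 0 0 0 0 -1" --pt "0 0.1 0 0 0 0 -1" --pt "0 0 0 0 0 0 -1" --pt "0 -2 0 0 0 0 -1" --pt "0 -5 0 0 0 0 -1" --pt "0 -8 0 0 0 0 -1" --pt "0 -10 0 0 0 0 -1" --pt "0 -10 -4 0 0 0 -1" --pt "0 -10 -8 0 0 0 -1" --pt "0 -10 -12 0 0 0 -1" --pt "0 -10 -14 0 0 0 -1" --pt "0 -10 -14 0 0 0 -1"

```text
t: 5.78
tcp_pos: [430.1, -36.7, 210.4]
tcp_rot: [0.712, 0.702, 0.004, 0.006]
wrist_force: [0.9, 0.1, 0.2]
gripper_width: -0.2
```

Run:
```python
from h import *
t=snap("top","t2")[:,:,::-1];s=snap("scene","s2")[:,:,::-1]
a=cv2.resize(t[90:240,270:420],(480,480),interpolation=cv2.INTER_CUBIC)
b=cv2.resize(s[170:270,280:420],(672,480),interpolation=cv2.INTER_CUBIC)[:,:320]
cv2.imwrite("pics/c2.png",np.hstack([a,b]))
for c in((535,-8,98),(535,-64,98)): print(proj("scene",c),proj("top",c))
```

```text
[324.4 214.8] [340.2 189.5]
[317.8 231. ] [363.7 190.2]
```

View pics/c2.png

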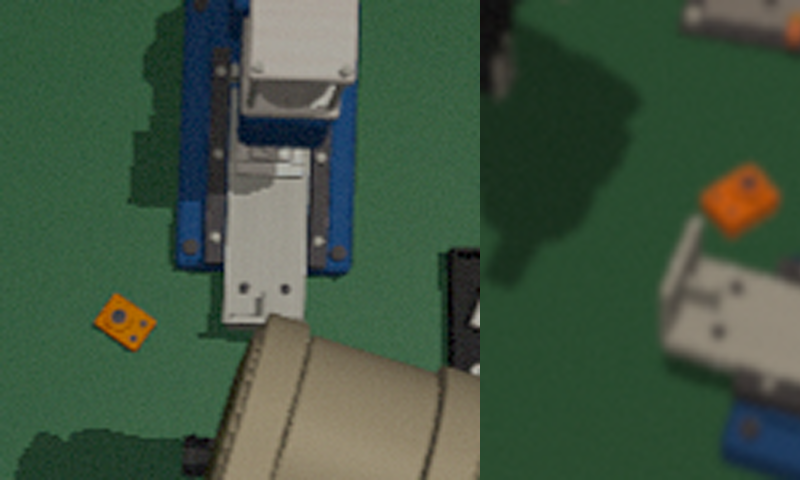

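The plate and deck have moved in under the ram and nothing else moved. I'll measure the travel numerically by template-matching the two deck holes between the pictures.

Run:
```python
from h import *
a=cv2.imread("pics/t0.png",0);b=cv2.imread("pics/t2.png",0)
def match(a,b,u0,u1,v0,v1,su,sv):
    T=a[v0:v1,u0:u1];f=lambda i:cv2.resize(i,None,fx=8,fy=8,interpolation=cv2.INTER_CUBIC)
    x0,x1,y0,y1=u0+su[0],u1+su[1],v0+sv[0],v1+sv[1]
    r=cv2.matchTemplate(f(b[y0:y1,x0:x1]),f(T),cv2.TM_CCOEFF_NORMED);_,m,_,l=cv2.minMaxLoc(r)
    return m,x0+l[0]/8-u0,y0+l[1]/8-v0
for w in((341,362,203,213),(341,352,203,213),(352,362,203,213)):
    m,du,dv=match(a,b,*w,(-4,5),(-36,-20))
    u,v=(w[0]+w[1])/2,(w[2]+w[3])/2
    print(round(m,2),du,dv,[onz("top",u+du,v+dv,z)-onz("top",u,v,z) for z in(50,54,60)])
a=cv2.imread("pics/s0.png",0);b=cv2.imread("pics/s2.png",0)
for w in((296,320,208,240),):
    m,du,dv=match(a,b,*w,(5,40),(-15,20));u,v=308,224
    print(round(m,2),du,dv,[onz("scene",u+du,v+dv,z)-onz("scene",u,v,z) for z in(60,75)])
```

```text
0.98 1.0 -28.25 [array([70.3, -0.7,  0. ]), array([70. , -0.8,  0. ]), array([69.7, -0.7,  0. ])]
0.99 1.125 -28.125 [array([69.9, -1. ,  0. ]), array([69.7, -1. ,  0. ]), array([69.4, -1. ,  0. ])]
0.97 0.875 -28.25 [array([70.3, -0.5,  0. ]), array([70. , -0.5,  0. ]), array([69.6, -0.5,  0. ])]
0.99 23.625 7.125 [array([70.9, -1. ,  0. ]), array([69.7, -1. ,  0. ])]
```

Travel is 70 mm, so the slide is home. Now to the operator side of the valve knob.

Request:
servo_tool --pt "4 -0.6 0 0 0 -0.06 -1" --pt "8 -1.2 0 0 0 -0.124 -1" --pt "12 -1.8 0 0 0 -0.124 -1" --pt "16 -1.8 0 0 0 -0.124 -1" --pt "20 -1.8 0 0 0 -0.124 -1" --pt "24 -1.8 0 0 0 -0.124 -1" --pt "26.6 -1.8 0 0 0 -0.124 -1" --pt "26.6 -1.8 3 0 0 -0.124 -1" --pt "26.6 -1.8 6 0 0 -0.124 -1" --pt "26.6 -1.8 9 0 0 -0.124 -1" --pt "26.6 -1.8 9.6 0 0 -0.124 -1" --pt "26.6 -1.8 9.6 0 0 -0.124 -1"

```text
t: 6.88
tcp_pos: [408.8, 229.9, 105.2]
tcp_rot: [0.667, 0.745, -0.003, -0.002]
wrist_force: [-0.8, -0.2, -0.2]
gripper_width: -0.0
```

Run:
```python
from h import *
s=snap("scene","s3")[:,:,::-1]
cv2.imwrite("pics/c3.png",cv2.resize(s[90:210,270:400],(650,600),interpolation=cv2.INTER_CUBIC))
print(ctrl.sense()["tcp_pos"])
```

```text
[410.37663646 230.3419774  107.24303735]
```

View pics/c3.png

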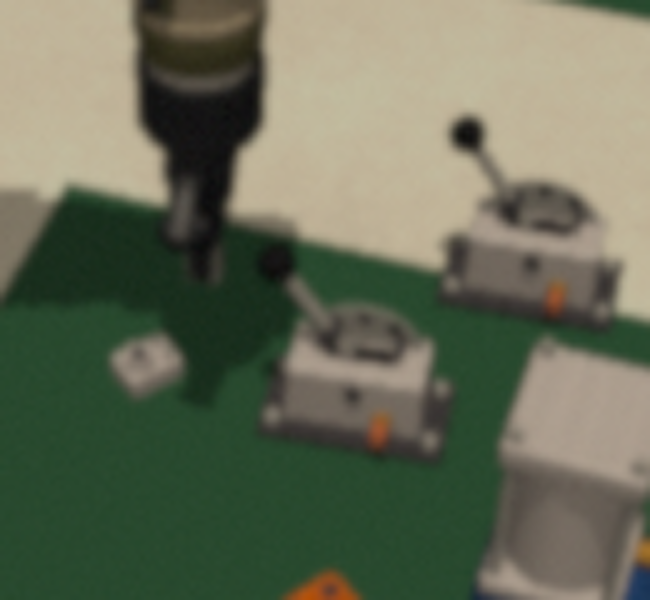

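The shut fingers (crop (207,260)) stand in line before the near valve's knob (275,262), a little low. I'm raising 5 mm and pushing.

Request:
servo_tool --pt "0 0.5 -0.5 0 0 0 -1" --pt "0 1.1 -0.5 0 0 0 -1" --pt "0 1.7 -0.5 0 0 0 -1" --pt "0 2.3 -0.5 0 0 0 -1" --pt "0 2.9 -0.5 0 0 0 -1" --pt "0 3.6 -0.5 0 0 0 -1" --pt "0 4.3 -0.5 0 0 0 -1" --pt "0 5 -0.5 0 0 0 -1" --pt "0 5.7 -0.5 0 0 0 -1" --pt "0 6.4 -0.5 0 0 0 -1" --pt "0 7.1 -0.5 0 0 0 -1" --pt "0 7.8 -0.5 0 0 0 -1"

```text
t: 7.93
tcp_pos: [490.2, 239.4, 113.5]
tcp_rot: [0.668, 0.745, 0.0, 0.0]
wrist_force: [-1.0, -0.5, 1.1]
gripper_width: 0.1
```

Request:
servo_tool --pt "0 0.6 0 0 0 0 -1" --pt "0 1.2 0 0 0 0 -1" --pt "0 1.8 0 0 0 0 -1" --pt "0 2.4 0 0 0 0 -1" --pt "0 3 0 0 0 0 -1" --pt "0 3.5 0 0 0 0 -1" --pt "0 3.9 0 0 0 0 -1" --pt "0 4.2 0 0 0 0 -1" --pt "0 4.2 0 0 0 0 -1"

```text
t: 8.68
tcp_pos: [532.1, 243.9, 113.6]
tcp_rot: [0.668, 0.745, 0.001, 0.001]
wrist_force: [0.3, 0.0, 0.7]
gripper_width: 0.2
```

Request:
servo_tool --pt "0 0.2 0 0 0 0 -1" --pt "0 0.4 0 0 0 0 -1" --pt "0 0.6 0 0 0 0 -1" --pt "0 0.6 0 0 0 0 -1"

```text
t: 9.02
tcp_pos: [537.1, 244.5, 113.4]
tcp_rot: [0.668, 0.745, 0.0, 0.0]
wrist_force: [0.0, 0.4, 0.9]
gripper_width: -0.1
```

Request:
servo_tool --pt "0 0.15 0 0 0 0 -1" --pt "0 0.3 0 0 0 0 -1" --pt "0 0.3 0 0 0 0 -1"

```text
t: 9.27
tcp_pos: [539.9, 244.8, 113.4]
tcp_rot: [0.667, 0.745, 0.0, 0.0]
wrist_force: [1.8, -0.1, 0.2]
gripper_width: -0.1
```

Request:
servo_tool --pt "0 0.15 0 0 0 0 -1" --pt "0 0.3 0 0 0 0 -1" --pt "0 0.3 0 0 0 0 -1"

```text
t: 9.52
tcp_pos: [543.0, 245.1, 113.3]
tcp_rot: [0.667, 0.745, 0.0, 0.0]
wrist_force: [0.0, -0.9, -0.1]
gripper_width: -0.0
```

Run:
```python
from h import *
s=snap("scene","s4")[:,:,::-1]
cv2.imwrite("pics/c4.png",cv2.resize(s[90:210,270:400],(650,600),interpolation=cv2.INTER_CUBIC))
k=np.array([512,239,45.]);
for a in(0,.6,1.2):
    p=k+100*np.array([np.sin(a-.6)*np.cos(.11),np.sin(a-.6)*np.sin(.11),np.cos(a-.6)])
    print(a,((proj("scene",p)-[270,90])*5).round())
```

```text
0 [274. 264.]
0.6 [364. 258.]
1.2 [453. 292.]
```

View pics/c4.png

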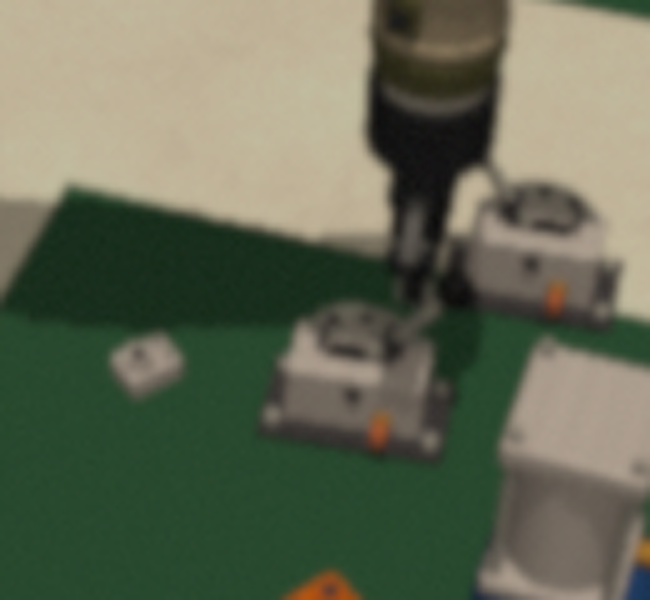

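The knob is at crop (455,290), against (453,292) predicted for the second stop. I'm closing the small gap to confirm by force.

Request:
servo_tool --pt "0 0.1 0 0 0 0 -1" --pt "0 0.25 0 0 0 0 -1" --pt "0 0.25 0 0 0 0 -1"

```text
t: 9.82
tcp_pos: [543.8, 245.2, 113.0]
tcp_rot: [0.667, 0.745, -0.001, -0.001]
wrist_force: [-4.0, -0.5, 2.4]
gripper_width: 0.1
```

Request:
servo_tool --pt "0 0.1 0 0 0 0 -1" --pt "0 0.25 0 0 0 0 -1" --pt "0 0.25 0 0 0 0 -1"

```text
t: 10.07
tcp_pos: [544.2, 245.2, 112.8]
tcp_rot: [0.667, 0.745, -0.003, -0.002]
wrist_force: [-9.2, -1.5, 6.5]
gripper_width: -0.0
```

Firm contact: the tool stopped at 544 mm as predicted and the force rose, so the lever is at its rigid stop. I'm retreating and rising clear.

Request:
servo_tool --pt "0 0 0 0 0 0 -1" --pt "0 -1 0 0 0 0 -1" --pt "0 -3 0 0 0 0 -1" --pt "0 -6 0 0 0 0 -1" --pt "0 -10 -1 0 0 0 -1" --pt "0 -13 -4 0 0 0 -1" --pt "0 -14 -8 0 0 0 -1" --pt "0 -14 -12 0 0 0 -1" --pt "0 -14 -12 0 0 0 -1" --pt "0 -14 -12 0 0 0 -1" --pt "0 -14 -12 0 0 0 -1"

```text
t: 10.98
tcp_pos: [409.0, 230.6, 233.7]
tcp_rot: [0.667, 0.745, 0.001, 0.001]
wrist_force: [0.1, 0.6, -0.8]
gripper_width: 0.0
```

Run:
```python
from h import *
s=snap("scene","s5")[:,:,::-1]
cv2.imwrite("pics/c5.png",cv2.resize(s[100:300,230:440],(630,600),interpolation=cv2.INTER_CUBIC))
k=np.array([512,239,45.]);p=k+100*np.array([np.sin(.6)*np.cos(.11),np.sin(.6)*np.sin(.11),np.cos(.6)])
print(((proj("scene",p)-[230,100])*3).round(),((proj("scene",(535,-8,98))-[230,100])*3).round(),ctrl.sense()["qd"].round(3))
```

```text
[392. 145.] [283. 344.] [-0.002  0.016 -0.016  0.003  0.002  0.001]
```

View pics/c5.png

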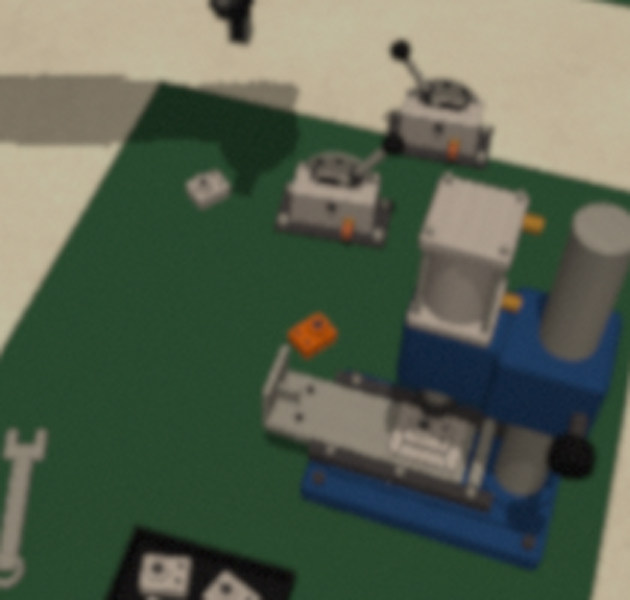

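The lever's knob is at crop (393,145), against (392,145) predicted. The plate corner is at (285,347), against (283,344). The blank is in its nest under the ram at (430,440), the bystanders are in place, and the arm is clear.

```bash
python3 -c "
from rig import ctrl
print(ctrl.close_job())"
```

```text
the job is handed in; nothing more can be done
None
```

I pushed the slide home first, then pushed the lever of the valve nearest the base to its second stop, backed the arm clear and handed the job in at about 11 s of the 48 s allowed. The hand-in gives no verdict.

- **Slide:** the deck holes moved about 70 mm between pictures. The tool stopped at 522 mm, about 2 mm short of my rough prediction, and the force rose to 12 N.
- **Lever:** after release, the knob was within about 1 pixel (on the 3x-enlarged crop) of the position predicted for 1.2 rad. The tool stopped at 544 mm as predicted, and the force rose to about 9 N.
- **Blank and bystanders:** by eye in the last view, the blank sat in its nest under the ram. The spare blank, orange decoy, wrench and the visible edge of the tray looked undisturbed. The oil bottle was outside that last crop, and the arm never went near it. I did not measure any of these numerically.

No check failed.

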